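Set the circulator stick into the water bath down to its bottom

TASK

Rig the empty water bath: plug the stick's orange square adapter into the square opening of the bath's lid so that its flange lies flat on the lid, and let go, so that the stick hangs in the opening by its adapter. Then gently press the stick down through the adapter from on top until its foot stands on the bottom of the bath, so that the adapter marks the depth. Leave the stick upright with the adapter still flat on the lid, and do not disturb the jar, little bottle, shaker and cup round about.

Things in the scene. Friction and masses are not known exactly. Their poses are not given: they have to be found in the camera images.
- circulator: Cordless sous-vide circulator stick standing loose on its foot, 190 mm tall, 0.34 to 0.5 kg. Origin: centre of the foot's underside; z up the stick. Round steel tube, 45 mm diameter, to 130 mm; then the black head to 190 mm, a block 56 mm (x) by 46 mm (y), flat top, display on -x. Grip the head across y. The orange adapter slides on the tube, its sides parallel to the head's.
- adapter (a joint): Where the orange adapter stands on the stick (m, 0 to 0.078): its flange's underside is 35 mm + this value above the foot. It slides stiffly and stays where left: about 9 N of friction, more than the stick weighs, so the stick hung by its adapter does not sink; 4 to 7 N pressed on the head's top moves it down.
- adapter_seat (a point): Centre of the underside of the adapter's flange, on the stick's axis. Adapter: flange 84 x 84 x 6 mm, a ribbed sleeve of 61 mm diameter up to 16 mm above the flange's underside; below the flange a square spigot 60 x 60 mm, 14 mm deep, its lowest 5 mm only 56 mm wide as a lead-in.
- bath: Water bath, empty: steel tub with a white lid clipped on, fixed to the worktop, 174 mm along x, 266 mm along y over the black end clips. Origin: centre of its underside. Lid top 112 mm above the worktop; a grip bar on the lid (16 x 60 mm, 15 mm high) lies along y at y = +70 mm; the clips rise 4 mm above the lid at y = +/-121 mm.
- opening (a point): Centre of the square opening in the lid, at the height of the lid's top, 112 mm above the worktop and at y = -50 mm in the bath; its x and y are the bath's. The opening is 65 x 65 mm, sides along x and y, through the lid's 6 mm.
- bath_floor (a point): Point on the bath's flat inner bottom straight under the opening's centre, 108 mm below the lid's top. The stick standing there has its top 82 mm above the lid.
- spice_1: Loose spice jar with green cap, 46 mm diameter, 106 mm tall; origin under its centre. Leave alone.
- vanilla_drops: Loose small brown dropper bottle, 33 mm diameter, 102 mm tall; origin under its centre. Leave alone.
- salt_shaker: Loose salt shaker, 44 mm diameter, 90 mm tall; origin under its centre. Leave alone.
- espresso_cup_1: Loose white espresso cup, 64 x 87 x 50 mm with its handle; origin under its centre. Leave alone.

How it is judged:
By the outcome, as a careful person would: the job done as asked, in the order asked, and still so for the second after the job is handed in, with the robot touching nothing.
It also fails if it takes over 45 s, if anything falls off the work surface, if the arm or the gripper's body presses on something with over 40 N, if the wrist force passes 120 N, or if a joint passes its speed limit or range.

ROBOT

A 6-joint arm with a two-finger parallel gripper is mounted at the origin on the work surface; the furniture and walls round the work are solid. World frame = base frame: x ahead of the robot, y to its left, z up, the work surface at z = 0. Lengths are in m, angles in degrees, forces in N, time in s.
With the tool pointing down it reaches from about 0.35 to 0.775 m from the base axis. Payload 5.5 kg.
Tool frame: the origin (TCP) lies between the finger pads; the fingertips stand 22 mm ahead of it and the grasp point (between the pads) lies 3 mm ahead of it; z points along the fingers, y is the line along which they close (so a half turn about z gives the same grasp; the last joint's range is limited). The gripper opens to 85 mm and grips with 20 to 120 N. Pads are 22 mm wide; open, the fingers measure 114 mm over their backs; the gripper's body (76 mm by 85 mm) begins 54 mm behind the grasp point. The pads swing forward as they close: fully open they stand 13 mm farther back than shut.
Start: joints at [68.377, 17.945, 2.641, 74.691, 0, 82.002], TCP at [0.135, 0.559, 0.253] pointing down, gripper open.
Joint ranges: [-158.12, 158.12], [-49.38, 96.58], [-58.88, 72.47], [-126.05, 133.96], [-84.25, 85.87], [-180, 180]. Speed limits (degrees/s): [147.25, 147.25, 180, 180, 180, 180].

INTERFACE

Orientations are given as [roll, pitch, yaw] about the fixed x, y, z axes, in that order (R = Rz(yaw) Ry(pitch) Rx(roll)).
In Python, from station import arm, vision gives the robot as it stands.
- The arm moves only by the tool jog_arm, never from a script. Its argument "deltas" is a list that holds one entry, the list of rows, each a list of 6 numbers: the shift along the tool's x, y, z in cm, then the turn, a rotation vector about the tool's x, y, z in rad. A call has 1 to 8 rows; each row is the pose to reach, as a shift and turn from the pose commanded when the call began, along the tool's axes at that moment; what a row does not reach only later rows make up. A row lasts 1/10 s, in which the tool goes at most 50 mm and 8.59 degrees, less where a joint would pass 70% of its speed; a pose out of reach is approached as far as the arm can. A call with a gripper value outside its range is refused whole. "jaw" is the opening, from 0 (shut) to 1 (fully open), set as the call begins (left out, the last holds). The fingers move at their own pace and stop on an object; "newtons" is the grip in N (left out, the last holds). Time passes only in rows, so rows that repeat a pose let the fingers close. It gives the time, the measured TCP pose, the force, the opening and the grip force at its end, in the units of the state.
- arm.read_state(): the state, without advancing time (a new reading comes with each control period).
- vision.get_image(name): name is "side" or "top"; returns the picture (400x640x3 uint8, blue, green, red); there is no depth.
- vision.get_calibration(name): a dict with "camera_matrix" (3x3 intrinsics, pixels), "pose" (4x4, takes a point from camera to world coordinates). Camera axes: x right, y up, looking along -z (the intrinsics and any distortion apply to the point x, -y, -z); pixel columns grow to the right and rows downward; lengths in m; the calibration is good to about 2 mm. A picture is of the moment at which its call begins. get_calibration takes no time and is no camera call.
- arm.finish_job(): hands the job in; it is judged then, once.
The state is a dict: "time_s": time; "joints": joint angles; "qd": joint speeds; "joint_efforts": joint torques, N m; "position": TCP position; "tcp_rot": TCP orientation; "wrist_force": force on the tool from outside, world axes, zero at the start; "wrist_torque": the same for the moment, N m; "width": finger opening in m; "finger_force": force on a finger pad.
Only numpy, scipy, OpenCV 4.12 (cv2) and the standard library are available. Lean on these libraries where they do the work, as an engineer would, in place of code of your own. Each camera call takes 0.05 s, during which the arm holds its last target. There are 200 camera calls.

## Working session

There is one attempt and no reset: what is moved stays moved. The work goes in short steps, Python scripts to look and compute and a tool call to move; the robot and the scene stay as the last step left them, time stands still between calls to the robot, and variables do not carry over. Pictures are saved under pics/ and viewed, at most 10 in all, crops included, and the job is handed in when it is done.

Besides the shell and the picture viewer there is one more tool, called after "Request:" as name([rows], argument=value, ...), one row to a line, values as JSON. jog_arm: Moves the arm, as the interface text tells. Its arguments: {"type":"object","properties":{"deltas":{"type":"array","items":{"type":"array","items":{"type":"array","items":{"type":"number"}}}},"jaw":{"type":"number"},"newtons":{"type":"number"}},"required":["deltas"]}

```bash
ls; mkdir -p pics; python3 - <<'E'
from station import arm, vision
import cv2
for n in("side","top"):
    cv2.imwrite(f"pics/{n}0.png",vision.get_image(n))
    c=vision.get_calibration(n);print(n,c)
print(arm.read_state())
E
```

```text
pics
side {'camera_matrix': array([[446.87191297,   0.        , 321.56180314],
       [  0.        , 446.87191297, 199.80309352],
       [  0.        ,   0.        ,   1.        ]]), 'pose': array([[ 0.75325795, -0.44556815,  0.48380936,  1.08655219],
       [ 0.6575371 ,  0.52773159, -0.53772143, -0.60733264],
       [-0.01572994,  0.72316554,  0.6904956 ,  0.88472839],
       [ 0.        ,  0.        ,  0.        ,  1.        ]])}
top {'camera_matrix': array([[378.96630028,   0.        , 321.22746   ],
       [  0.        , 378.96630028, 197.69954036],
       [  0.        ,   0.        ,   1.        ]]), 'pose': array([[-0.02729692,  0.98886113, -0.14631657,  0.39613972],
       [-0.99961394, -0.02776126, -0.00113212, -0.01262006],
       [-0.00518145,  0.14622918,  0.98923717,  1.09011127],
       [ 0.        ,  0.        ,  0.        ,  1.        ]])}
{'time_s': 0.1, 'joints': array([ 6.83766048e+01,  1.79871170e+01,  2.58427265e+00,  7.46910361e+01,
       -2.28410626e-03,  8.20037112e+01]), 'qd': array([-0.02231095, -0.03074556,  0.15340085,  0.04476827, -0.00582045,
        0.0320197 ]), 'joint_efforts': array([ 3.22982800e-03, -4.81723595e+01,  2.99245566e+01,  1.27294759e-02,
       -1.45235108e-04, -5.35006279e-06]), 'position': array([0.1353146 , 0.55842215, 0.25249752]), 'tcp_rot': array([-1.79906715e+02, -1.07977036e-02,  1.66372887e+02]), 'wrist_force': array([0.3508512 , 0.3046035 , 0.70711684]), 'wrist_torque': array([-0.01877166,  0.02718873,  0.01929387]), 'finger_force': 0.0, 'width': 0.08543037617764253}
```

View pics/side0.png

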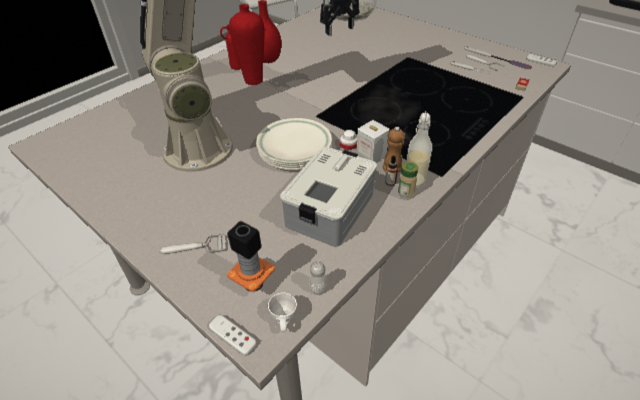

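View pics/top0.png

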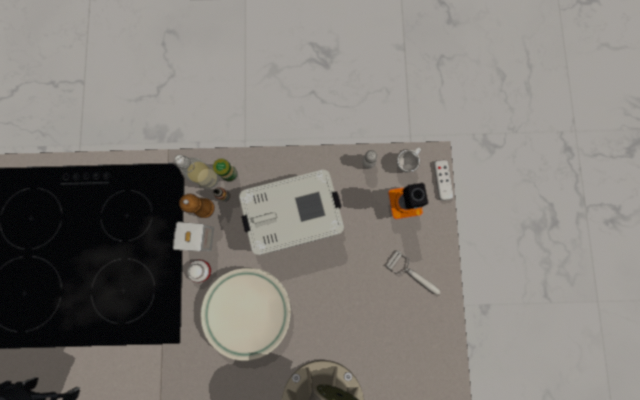

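```bash
python3 - <<'E'
import cv2
a=cv2.imread("pics/side0.png")[140:290,215:395];cv2.imwrite("pics/sc.png",cv2.resize(a,(720,600),interpolation=cv2.INTER_CUBIC))
a=cv2.imread("pics/top0.png")[150:260,235:435];cv2.imwrite("pics/tc.png",cv2.resize(a,(800,440),interpolation=cv2.INTER_CUBIC))
E
```

```text
(no output)
```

View pics/sc.png

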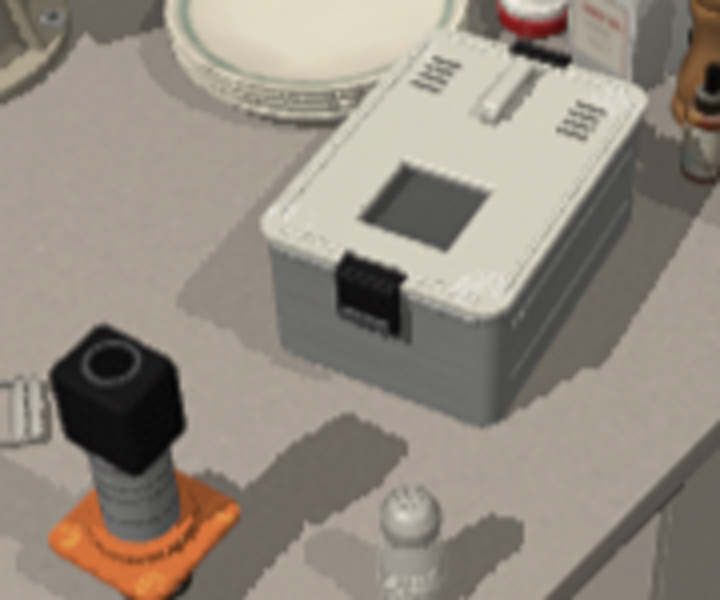

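View pics/tc.png

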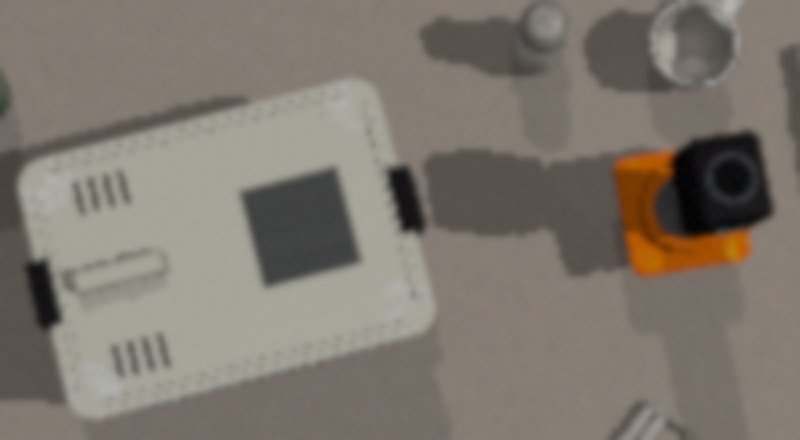

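```bash
cat > h.py <<'E'
import numpy as np
from station import arm, vision
C={n:vision.get_calibration(n) for n in("side","top")}
def proj(n,P):
    c=C[n];T=np.linalg.inv(c["pose"]);p=np.atleast_2d(P)@T[:3,:3].T+T[:3,3]
    q=p*[1,-1,-1];q=q@c["camera_matrix"].T
    return q[:,:2]/q[:,2:]
def back(n,uv,z):
    c=C[n];uv=np.atleast_2d(uv)
    d=np.c_[uv,np.ones(len(uv))]@np.linalg.inv(c["camera_matrix"]).T*[1,-1,-1]@c["pose"][:3,:3].T
    o=c["pose"][:3,3];return o+d*((z-o[2])/d[:,2])[:,None]
S=lambda u:np.array(u,float)/4+[215,140]
T=lambda u:np.array(u,float)/4+[235,150]
E
python3 - <<'E'
from h import *
np.set_printoptions(precision=4,suppress=True)
def rep(n,uv,z):
    P=back(n,uv,z);L=np.roll(P,-1,0)-P
    print(n,z,P[:,:2].tolist(),"c",P.mean(0)[:2],"len",np.linalg.norm(L,axis=1),"ang",np.degrees(np.arctan2(L[:,1],L[:,0])))
rep("side",S([(410,163),(493,190),(442,250),(360,215)]),.112)
rep("top",T([(338,167),(242,192),(266,286),(360,262)]),.112)
rep("side",S([(103,325),(182,370),(135,418),(53,372)]),.19)
rep("top",T([(675,143),(757,132),(770,222),(693,233)]),.19)
print("ring",back("side",S((112,362)),.19),back("top",T((733,178)),.19))
for z in (.041,.06,.08): rep("top",T([(615,158),(632,275),(750,260)]),z); rep("side",S([(50,535),(240,512)]),z)
rep("top",T([(405,200),(42,295)]),.116) # clips
rep("side",S([(370,275),(540,55)]),.116)
E
```

```text
side 0.112 [[0.48941463100955096, 0.04205123899561414], [0.5478006328071802, 0.05675002271814], [0.5590033311768275, -0.006569816135969964], [0.498286921965702, -0.01595580946284192]] c [0.5236 0.0191] len [0.0602 0.0643 0.0614 0.0587] ang [  14.1307  -79.9669 -171.2124   98.6961]
top 0.112 [[0.5566599673422613, -0.007414061188609305], [0.5419025363078258, 0.05563642455001651], [0.4800539221882657, 0.04118898570088919], [0.4939324066020424, -0.019998800718879394]] c [0.5181 0.0174] len [0.0648 0.0635 0.0627 0.064 ] ang [ 103.1734 -166.8518  -77.2205   11.3444]
side 0.19 [[0.5108066474553932, -0.22889771325795877], [0.5672015699576116, -0.22376247830403928], [0.5730196044469004, -0.2620999081713015], [0.5164690824500722, -0.2686414915412593]] c [ 0.5419 -0.2459] len [0.0566 0.0388 0.0569 0.0401] ang [   5.2029  -81.3707 -173.4015   98.1086]
top 0.19 [[0.5527881927475279, -0.2111468540158609], [0.5581204923063325, -0.26090314011666765], [0.5033047829601291, -0.2649950481076732], [0.49797906918571866, -0.21865290226869236]] c [ 0.528  -0.2389] len [0.05   0.055  0.0466 0.0553] ang [ -83
[... 883 characters left out ...]
.08 [[0.5628020341491506, -0.19435408768248075], [0.4833746921780484, -0.20146353842981096], [0.49122463692800633, -0.28075246440196105]] c [ 0.5125 -0.2255] len [0.0797 0.0797 0.1122] ang [-174.8852  -84.3459   50.3597]
side 0.08 [[0.5194175814490649, -0.29616413709583694], [0.5888473952068882, -0.2159806181739664]] c [ 0.5541 -0.2561] len [0.1061 0.1061] ang [  49.1112 -130.8888]
top 0.116 [[0.5330912347493826, -0.05031729072150941], [0.4779092145989158, 0.1852652170788222]] c [0.5055 0.0675] len [0.242 0.242] ang [103.1831 -76.8169]
side 0.116 [[0.5424887442840076, -0.05467783874419507], [0.4862517192535426, 0.18255558999673316]] c [0.5144 0.0639] len [0.2438 0.2438] ang [103.336 -76.664]
```

```bash
cat >> h.py <<'E'
def d(p0,p1): # poses (x,y,z,yaw deg), tool down -> jog row (cm, rad)
    a=np.radians(p0[3]);v=(np.array(p1[:3])-p0[:3])*100
    return np.round([v[0]*np.cos(a)+v[1]*np.sin(a),v[0]*np.sin(a)-v[1]*np.cos(a),-v[2],0,0,-np.radians(p1[3]-p0[3])],3).tolist()
E
python3 - <<'E'
from h import *
A=(.135,.559,.253,166.373);B=(.42,.24,.28,185.5);D=(.5325,-.244,.28,185.5)
print(d(A,B),d(B,D))
E
```

```text
[-35.213, -24.287, -2.7, 0.0, 0.0, -0.334] [-6.559, -49.255, -0.0, 0.0, 0.0, -0.0]
```

Request:
jog_arm([
  [[-35.213,-24.287,-2.7,0,0,-0.334],[-35.213,-24.287,-2.7,0,0,-0.334],[-35.213,-24.287,-2.7,0,0,-0.334],[-35.213,-24.287,-2.7,0,0,-0.334],[-35.213,-24.287,-2.7,0,0,-0.334],[-35.213,-24.287,-2.7,0,0,-0.334],[-35.213,-24.287,-2.7,0,0,-0.334],[-35.213,-24.287,-2.7,0,0,-0.334]],
], jaw=1)

```text
time_s: 0.9
position: [0.398, 0.2641, 0.2781]
tcp_rot: [180.0, -0.0, -174.5]
wrist_force: [0.8, 0.4, -0.3]
width: 0.0851
finger_force: 0.0
```

```bash
python3 - <<'E'
from h import *
print(d((.401,.2614,.2782,185.5),(.5325,-.244,.28,185.5)))
E
```

```text
[-8.245, -51.568, -0.18, 0.0, 0.0, -0.0]
```

Request:
jog_arm([
  [[-8.245,-51.568,-0.18,0,0,0],[-8.245,-51.568,-0.18,0,0,0],[-8.245,-51.568,-0.18,0,0,0],[-8.245,-51.568,-0.18,0,0,0],[-8.245,-51.568,-0.18,0,0,0],[-8.245,-51.568,-0.18,0,0,0],[-8.245,-51.568,-0.18,0,0,0],[-8.245,-51.568,-0.18,0,0,0]],
])

```text
time_s: 1.7
position: [0.4979, -0.1233, 0.2792]
tcp_rot: [180.0, -0.0, -174.5]
wrist_force: [0.9, 0.8, 0.3]
width: 0.0853
finger_force: 0.0
```

Request:
jog_arm([
  [[-1.94,-12.1,0,0,0,0],[-1.94,-12.1,0,0,0,0],[-1.94,-12.1,0,0,0,0],[-1.94,-12.1,0,0,0,0],[-1.94,-12.1,0,0,0,0]],
])

```text
time_s: 2.2
position: [0.5285, -0.2398, 0.2786]
tcp_rot: [179.9, -0.1, -174.6]
wrist_force: [0.8, -0.3, 0.3]
width: 0.0854
finger_force: 0.0
```

```bash
python3 - <<'E'
from h import *
import cv2
a=vision.get_image("side")[170:300,190:320];b=vision.get_image("top")[130:260,355:485]
o=np.hstack([cv2.resize(i,(400,400),interpolation=cv2.INTER_CUBIC) for i in(a,b)])
cv2.imwrite("pics/g1.png",o)
s=arm.read_state();p=s["position"];print(p,s["tcp_rot"])
# stick top centre and TCP projections
for n,off in(("side",(190,170)),("top",(355,130))):
    print(n,((proj(n,[p,p+[0,0,-.022],(.5325,-.244,.19)])-off)*400/130).round(0).tolist())
E
```

```text
[ 0.52859392 -0.23859776  0.27929743] [ 1.79945687e+02 -3.88822628e-02 -1.74433955e+02]
side [[144.0, 83.0], [149.0, 108.0], [161.0, 185.0]]
top [[218.0, 182.0], [210.0, 187.0], [194.0, 196.0]]
```

View pics/g1.png

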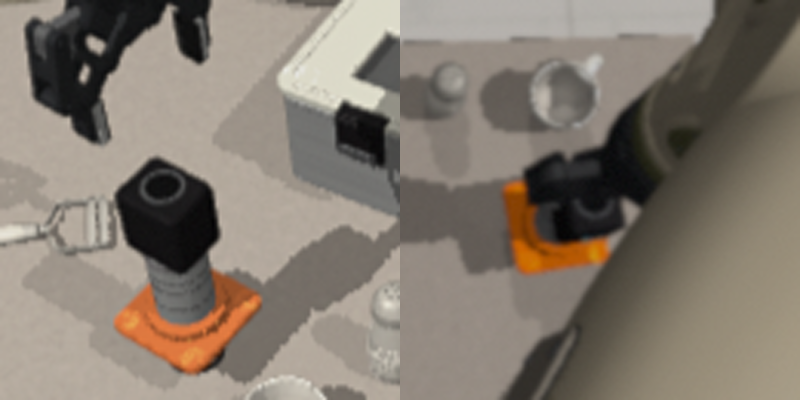

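Request:
jog_arm([
  [[-0.49,-0.59,2.0,0,0,0],[-0.49,-0.59,5.0,0,0,0],[-0.49,-0.59,8.0,0,0,0],[-0.49,-0.59,10.0,0,0,0],[-0.49,-0.59,10.8,0,0,0],[-0.49,-0.59,10.8,0,0,0],[-0.49,-0.59,10.8,0,0,0]],
])

```text
time_s: 3.0
position: [0.535, -0.2448, 0.1728]
tcp_rot: [-179.9, 0.1, -174.4]
wrist_force: [-0.3, -0.3, -0.3]
width: 0.0849
finger_force: 0.0
```

Request:
jog_arm([
  [[0,0,0,0,0,0],[0,0,0,0,0,0],[0,0,0,0,0,0],[0,0,0,0,0,0],[0,0,0,0,0,0],[0,0,0,0,0,0],[0,0,0,0,0,0],[0,0,0,0,0,0]],
], jaw=0.3, newtons=50)

```text
time_s: 3.8
position: [0.535, -0.2452, 0.1726]
tcp_rot: [-180.0, 0.1, -174.5]
wrist_force: [-0.9, 1.1, 6.5]
width: 0.0454
finger_force: 51.7
```

Request:
jog_arm([
  [[0,0,-1,0,0,0],[0,0,-4,0,0,0],[0,0,-7,0,0,0],[0,0,-10,0,0,0],[0,0,-13,0,0,0],[0,0,-15,0,0,0],[0,0,-15,0,0,0],[0,0,-15,0,0,0]],
])

```text
time_s: 4.6
position: [0.5342, -0.2452, 0.3204]
tcp_rot: [180.0, -0.1, -174.5]
wrist_force: [1.2, -0.6, -6.4]
width: 0.0456
finger_force: 52.6
```

```bash
python3 - <<'E'
from h import *
s=arm.read_state();p=s["position"];print(p,s["tcp_rot"],s["wrist_force"])
# stick at ~(.5335,-.2443) when tcp (.535,-.245): opening (.521,.0178), yaw +7.8
P=[.535,-.245,.3225,185.5]
print(d(P,(.5215,.017,.3225,193.3)))
E
```

```text
[ 0.5342133  -0.24517667  0.3204425 ] [ 1.79958531e+02 -6.02304567e-02 -1.74496573e+02] [ 1.20954092 -0.5754868  -6.35557624]
[-1.167, 26.209, -0.0, 0.0, 0.0, -0.136]
```

Request:
jog_arm([
  [[-0.1,2.0,0,0,0,-0.01],[-0.27,6,0,0,0,-0.03],[-0.5,10.5,0,0,0,-0.05],[-0.67,15,0,0,0,-0.08],[-0.87,19.5,0,0,0,-0.1],[-1.06,23.5,0,0,0,-0.12],[-1.17,26.2,0,0,0,-0.136],[-1.17,26.2,0,0,0,-0.136]],
])

```text
time_s: 5.4
position: [0.5189, 0.0209, 0.3197]
tcp_rot: [179.8, -0.2, -166.4]
wrist_force: [-0.7, -1.0, -5.2]
width: 0.0458
finger_force: 53.6
```

```bash
python3 - <<'E'
from h import *
import cv2
a=vision.get_image("side")[95:245,270:390];b=vision.get_image("top")[140:260,230:360]
o=np.hstack([cv2.resize(a,(480,600),interpolation=cv2.INTER_CUBIC),cv2.copyMakeBorder(cv2.resize(b,(320,295),interpolation=cv2.INTER_CUBIC),0,305,0,0,0)])
cv2.imwrite("pics/g2.png",o)
s=arm.read_state();p=s["position"];print(p,s["tcp_rot"],s["wrist_force"])
E
```

```text
[0.51983893 0.01781465 0.31996373] [ 1.79961893e+02 -1.57797456e-01 -1.66572697e+02] [ 0.04899088 -0.58719049 -4.97063842]
```

View pics/g2.png

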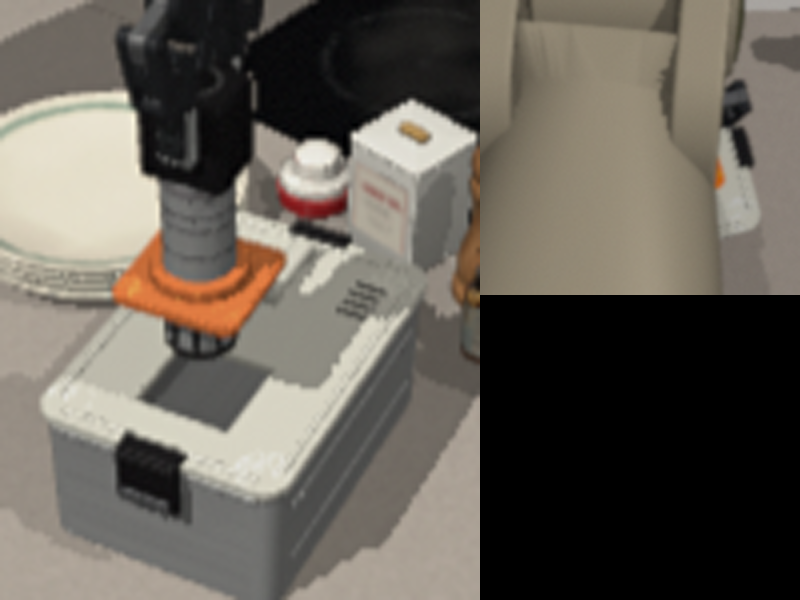

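```bash
cat > fit.py <<'E'
from h import *
import cv2
from scipy.optimize import minimize
K=16 # fixed-point/supersample
def sq(x,y,yaw,w,z):
    a=np.radians(yaw)+np.radians([45,135,225,315]);r=w/2**.5
    return np.c_[x+r*np.cos(a),y+r*np.sin(a),np.full(4,z)]
def circ(x,y,r,z):
    a=np.linspace(0,6.28,40);return np.c_[x+r*np.cos(a),y+r*np.sin(a),np.full(40,z)]
def hull(p): return cv2.convexHull(p.astype(np.float32))
def iou(A,B):
    i=cv2.intersectConvexConvex(A,B)[0];return i/(cv2.contourArea(A)+cv2.contourArea(B)-i)
def subhull(prob): # sub-pixel contour of a soft image at 0.5
    u=cv2.resize(prob.astype(np.float32),None,fx=8,fy=8,interpolation=cv2.INTER_LINEAR)
    c=max(cv2.findContours((u>.5).astype(np.uint8),cv2.RETR_EXTERNAL,cv2.CHAIN_APPROX_NONE)[0],key=cv2.contourArea)
    return hull((c[:,0]+.5)/8-.5)
def hole_model(n,q):
    A=hull(proj(n,sq(*q,.065,.112)));B=hull(proj(n,sq(*q,.065,.106)))
    return hull(cv2.intersectConvexConvex(A,B)[1][:,0])
def flange_model(n,q,zf):
    return hull(proj(n,np.r_[sq(*q,.084,zf),sq(*q,.084,zf+.006),circ(q[0],q[1],.0305,zf+.016)]))
def fit(model,H,q0):
    r=minimize(lambda q:-iou(model(q),H),q0,method="Nelder-Mead",options=dict(initial_simplex=np.array([q0]*4)+np.r_[[[0,0,0]],np.diag([.006,.006,4])],xatol=1e-5,fatol=1e-6))
    return r.x,-r.fun
def hole(n,img,box):
    x0,y0,x1,y1=box;g=img[y0:y1,x0:x1].mean(2);lo,hi=np.percentile(g,5),np.percentile(g,90)
    H=subhull(np.clip((hi-g)/(hi-lo),0,1))+np.float32([x0,y0])
    return fit(lambda q:hole_model(n,q),hull(H[:,0]),[.521,.018,13.3]),cv2.contourArea(H)
def orange(img):
    f=img.astype(float);s=(f[...,2]-f[...,0])/(f[...,2]+20)
    return subhull(np.clip(s/.75,0,1))
E
cat > now.py <<'E'
from fit import *
import sys
I=vision.get_image("side");s=arm.read_state();p=s["position"]
print("tcp",p,s["tcp_rot"],s["wrist_force"])
m=np.zeros_like(I);m[130:260,270:390]=I[130:260,270:390]
z=p[2]-.1726+.035
for dz in(0,.004): print(dz,fit(lambda q:flange_model("side",q,z+dz),orange(m),[p[0],p[1],13.3]))
E
python3 - <<'E'
from fit import *
S0=cv2.imread("pics/side0.png");T0=cv2.imread("pics/top0.png")
print(hole("side",S0,(302,177,342,206)));print(hole("top",T0,(290,188,330,226)))
m=np.zeros_like(S0);m[200:300,220:285]=S0[200:300,220:285]
print("stick0",fit(lambda q:flange_model("side",q,.035),orange(m),[.534,-.244,5.5]))
import runpy;runpy.run_path("now.py")
E
```

```text
((array([ 0.52106865,  0.01853993, 13.32394302]), np.float64(0.9080645228429783)), 415.8046875)
((array([ 0.51957831,  0.01944473, 13.19710713]), np.float64(0.9843839851383023)), 611.6484375)
stick0 (array([ 0.52683244, -0.23958829,  7.13641446]), np.float64(0.8934852269299555))
tcp [0.52015535 0.01702674 0.32020879] [ 1.79972406e+02 -1.30186387e-01 -1.66653367e+02] [ 0.63806079 -0.05950553 -5.74408758]
0 (array([ 0.50927753,  0.02607965, 15.59983414]), np.float64(0.9313294848208901))
0.004 (array([ 0.51243726,  0.02260469, 15.32419735]), np.float64(0.9314168785020929))
```

```bash
python3 - <<'E'
from fit import *
I=vision.get_image("side");cv2.imwrite("pics/raw.png",I);S0=cv2.imread("pics/side0.png");p=arm.read_state()["position"];print(p)
k=8
def crop(img,x0,y0,w,h,polys):
    o=cv2.resize(img[y0:y0+h,x0:x0+w],None,fx=k,fy=k,interpolation=cv2.INTER_LANCZOS4)
    for P,c in polys: cv2.polylines(o,[np.round(((P+.5-[x0,y0])*k-.5)*16).astype(np.int32)],True,c,1,cv2.LINE_AA,4)
    return o
z=p[2]-.1726+.035;q=(.5190,.0178,13.3)
A=crop(I,294,148,50,74,[(proj("side",sq(*q,.084,z)),(255,0,0)),(proj("side",sq(*q,.084,z+.006)),(0,255,0)),(proj("side",circ(*q[:2],.0225,z-.035)),(255,255,0))])
h=(.5200,.0190,13.25)
B=crop(S0,299,172,48,40,[(proj("side",sq(*h,.065,.112)),(0,255,0)),(proj("side",sq(*h,.065,.106)),(255,0,0))])
B=cv2.copyMakeBorder(B,0,A.shape[0]-B.shape[0],0,0,0)
cv2.imwrite("pics/g3.png",np.hstack([A,B]))
E
```

```text
[0.52043827 0.01643763 0.32042083]
```

View pics/g3.png

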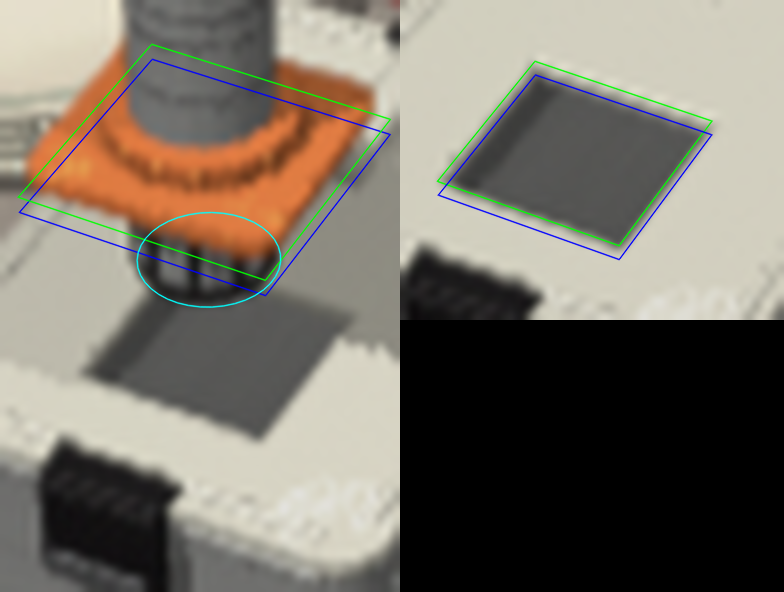

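```bash
cat > ff.py <<'E'
from fit import *
from scipy.optimize import least_squares
def ff(obs,x0): # obs: list of (corner idx 0..3, top?, uv)
    def res(v):
        M=[proj("side",sq(v[0],v[1],v[3],.084,v[2]+h)) for h in(0,.006)]
        return np.ravel([M[t][i]-uv for i,t,uv in obs])
    r=least_squares(res,x0,x_scale=[.01,.01,.01,5]);return r.x,r.fun.round(2)
E
python3 - <<'E'
from ff import *
Z=lambda u:(np.array(u)+.5)/8-.5+[294,148]
q=(.519,.0178,13.3);print(proj("side",sq(*q,.084,.189)))
# order: 0=+x+y(right) 1=-x+y(back) 2=-x-y(left) 3=+x-y(front)
obs=[(0,1,Z((376,92))),(2,1,Z((27,165))),(2,0,Z((29,185))),(3,0,Z((270,252))),(3,1,Z((268,236)))]
print(ff(obs,[.519,.018,.19,13.3]))
W=lambda u:(np.array(u)+.5)/4-.5+[270,95]
# foot ellipse centre
p=(.5190,.0178)
print(back("side",W((201,338)),.1478))
E
```

```text
[[342.30841931 162.3663923 ]
 [312.4594406  152.98072095]
 [295.77763853 172.09926426]
 [326.67882901 182.49245395]]
(array([ 0.48043571,  0.0600287 ,  0.14853078, 15.564665  ]), array([-0.  , -0.7 ,  0.27,  0.36,  0.15, -0.33, -0.32,  0.22, -0.09,
        0.41]))
[[0.51754575 0.02043833 0.1478    ]]
```

Request:
jog_arm([
  [[-0.09,0.14,1,0,0,0],[-0.09,0.14,2.5,0,0,0],[-0.09,0.14,4,0,0,0],[-0.09,0.14,5.2,0,0,0],[-0.09,0.14,6.2,0,0,0],[-0.09,0.14,6.4,0,0,0],[-0.09,0.14,6.4,0,0,0],[-0.09,0.14,6.4,0,0,0]],
])

```text
time_s: 6.4
position: [0.5219, 0.0182, 0.2581]
tcp_rot: [-180.0, 0.1, -166.7]
wrist_force: [-0.4, 0.3, -5.5]
width: 0.0455
finger_force: 53.6
```

```bash
python3 - <<'E'
from fit import *
I=vision.get_image("side");s=arm.read_state();p=s["position"];print(p,s["tcp_rot"],s["wrist_force"])
k=8
def crop(img,x0,y0,w,h,polys):
    o=cv2.resize(img[y0:y0+h,x0:x0+w],None,fx=k,fy=k,interpolation=cv2.INTER_LANCZOS4)
    for P,c in polys: cv2.polylines(o,[np.round(((P+.5-[x0,y0])*k-.5)*16).astype(np.int32)],True,c,1,cv2.LINE_AA,4)
    return o
h=(.5205,.0190,13.25);zf=p[2]-.1726+.046
cv2.imwrite("pics/g4.png",crop(I,282,146,80,70,[(proj("side",sq(*h,.065,.112)),(255,255,0)),(proj("side",sq(*h,.084,zf)),(255,0,0)),(proj("side",sq(*h,.084,zf+.006)),(0,255,0))]))
E
```

```text
[0.52193241 0.0182426  0.25819979] [-1.79978793e+02  7.67055951e-02 -1.66697393e+02] [ 0.90177762  0.7661786  -5.33536808]
```

View pics/g4.png

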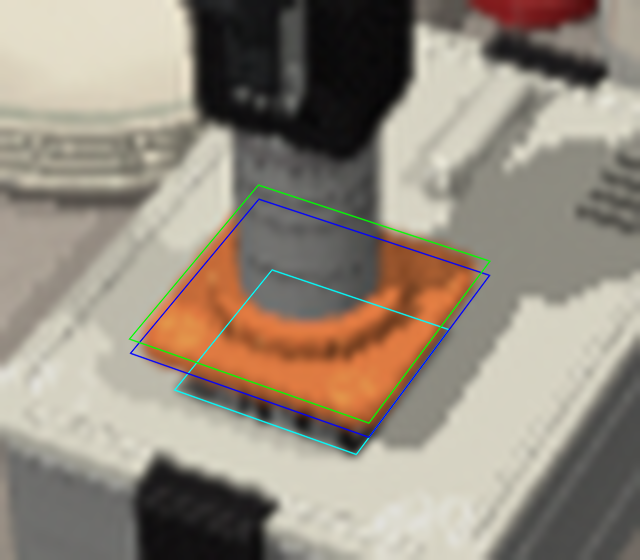

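Request:
jog_arm([
  [[0,0,0.2,0,0,0],[0,0,0.4,0,0,0],[0,0,0.6,0,0,0],[0,0,0.8,0,0,0],[0,0,0.9,0,0,0],[0,0,0.9,0,0,0]],
])

```text
time_s: 7.05
position: [0.5213, 0.0183, 0.2482]
tcp_rot: [180.0, -0.0, -166.7]
wrist_force: [-0.3, -0.2, -6.5]
width: 0.0459
finger_force: 53.6
```

Request:
jog_arm([
  [[0,0,0.15,0,0,0],[0,0,0.3,0,0,0],[0,0,0.45,0,0,0],[0,0,0.6,0,0,0],[0,0,0.6,0,0,0]],
])

```text
time_s: 7.55
position: [0.5213, 0.0183, 0.2422]
tcp_rot: [180.0, -0.0, -166.7]
wrist_force: [-0.2, 0.7, -5.2]
width: 0.0454
finger_force: 53.6
```

Request:
jog_arm([
  [[0,0,0.1,0,0,0],[0,0,0.2,0,0,0],[0,0,0.3,0,0,0],[0,0,0.3,0,0,0]],
])

```text
time_s: 7.95
position: [0.5214, 0.0183, 0.2393]
tcp_rot: [180.0, -0.0, -166.7]
wrist_force: [-0.4, -0.7, -5.3]
width: 0.0456
finger_force: 53.6
```

Request:
jog_arm([
  [[0,0,0.1,0,0,0],[0,0,0.2,0,0,0],[0,0,0.2,0,0,0]],
])

```text
time_s: 8.25
position: [0.5216, 0.0183, 0.238]
tcp_rot: [-180.0, 0.0, -166.7]
wrist_force: [-0.9, 0.0, -1.4]
width: 0.0457
finger_force: 53.7
```

Request:
jog_arm([
  [[0,0,0.1,0,0,0],[0,0,0.2,0,0,0],[0,0,0.2,0,0,0]],
])

```text
time_s: 8.55
position: [0.5216, 0.0184, 0.2361]
tcp_rot: [-180.0, 0.1, -166.7]
wrist_force: [-1.8, 1.3, 3.1]
width: 0.0459
finger_force: 54.3
```

Request:
jog_arm([
  [[0,0,0,0,0,0],[0,0,0,0,0,0],[0,0,0,0,0,0],[0,0,0,0,0,0],[0,0,0,0,0,0],[0,0,0,0,0,0]],
], jaw=1)

```text
time_s: 9.15
position: [0.5215, 0.0183, 0.2354]
tcp_rot: [180.0, -0.0, -166.7]
wrist_force: [-0.9, -0.4, -0.4]
width: 0.0855
finger_force: 0.0
```

```bash
python3 - <<'E'
from fit import *
I=vision.get_image("side");s=arm.read_state();p=s["position"];print(p,s["wrist_force"],s["width"])
k=8
def crop(img,x0,y0,w,h,polys):
    o=cv2.resize(img[y0:y0+h,x0:x0+w],None,fx=k,fy=k,interpolation=cv2.INTER_LANCZOS4)
    for P,c in polys: cv2.polylines(o,[np.round(((P+.5-[x0,y0])*k-.5)*16).astype(np.int32)],True,c,1,cv2.LINE_AA,4)
    return o
h=(.5205,.0190,13.25)
cv2.imwrite("pics/g5.png",crop(I,282,136,80,75,[(proj("side",sq(*h,.084,.112)),(255,0,0)),(proj("side",sq(*h,.084,.118)),(0,255,0))]))
E
```

```text
[0.52150478 0.01827169 0.23542017] [ 0.23250155  0.00118322 -0.95868281] 0.08511670421705844
```

View pics/g5.png

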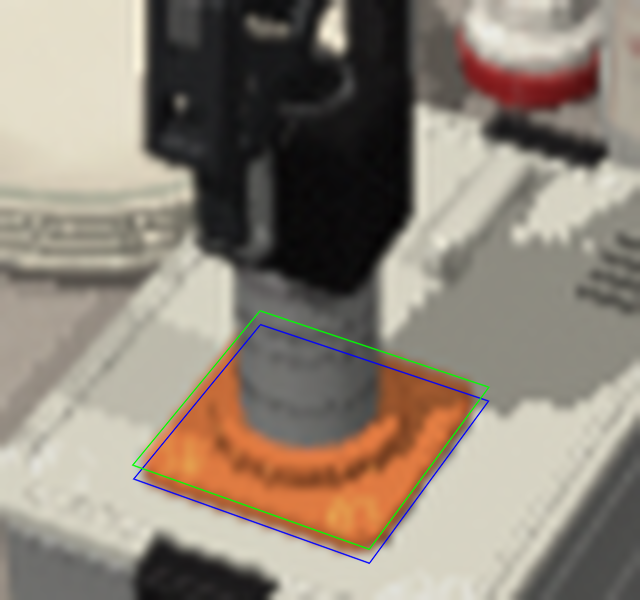

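Request:
jog_arm([
  [[0,0,-1,0,0,0],[0,0,-3,0,0,0],[0,0,-5.5,0,0,0],[0,0,-7,0,0,0],[0.05,0.05,-7,0,0,0]],
])

```text
time_s: 9.7
position: [0.5222, 0.0185, 0.3085]
tcp_rot: [-179.9, 0.3, -166.7]
wrist_force: [0.4, -0.1, -0.5]
width: 0.0856
finger_force: 0.0
```

Request:
jog_arm([
  [[0,0,0,0,0,0],[0,0,0,0,0,0],[0,0,0,0,0,0],[0,0,0,0,0,0],[0,0,0,0,0,0],[0,0,0,0,0,0],[0,0,0,0,0,0],[0,0,0,0,0,0]],
], jaw=0, newtons=30)

```text
time_s: 10.5
position: [0.5209, 0.0187, 0.3055]
tcp_rot: [180.0, 0.0, -166.7]
wrist_force: [-0.5, -0.7, -0.4]
width: -0.0
finger_force: 0.0
```

Request:
jog_arm([
  [[0,0,0.5,0,0,0],[0,0,1.0,0,0,0],[0,0,1.5,0,0,0],[0,0,1.9,0,0,0],[0,0,2.2,0,0,0],[0,0,2.4,0,0,0],[0,0,2.4,0,0,0]],
])

```text
time_s: 11.2
position: [0.5207, 0.0187, 0.2812]
tcp_rot: [180.0, -0.0, -166.7]
wrist_force: [0.4, -0.4, -0.0]
width: -0.0002
finger_force: 0.0
```

Touch expected near TCP 0.2775. Press slowly.

Request:
jog_arm([
  [[0,0,0.2,0,0,0],[0,0,0.4,0,0,0],[0,0,0.6,0,0,0],[0,0,0.9,0,0,0],[0,0,1.2,0,0,0],[0,0,1.5,0,0,0]],
])

```text
time_s: 11.8
position: [0.5211, 0.0187, 0.2667]
tcp_rot: [-180.0, 0.1, -166.7]
wrist_force: [-0.1, 0.2, 4.3]
width: 0.0004
finger_force: 2.3
```

Sliding at about 4.5 N. About 50 mm remains (end near TCP 0.216).

Request:
jog_arm([
  [[0,0,0.4,0,0,0],[0,0,0.8,0,0,0],[0,0,1.2,0,0,0],[0,0,1.6,0,0,0],[0,0,2.0,0,0,0],[0,0,2.4,0,0,0],[0,0,2.8,0,0,0],[0,0,3.2,0,0,0]],
])

```text
time_s: 12.6
position: [0.5209, 0.0187, 0.2342]
tcp_rot: [180.0, 0.0, -166.7]
wrist_force: [1.4, -0.5, 3.4]
width: -0.0001
finger_force: 2.4
```

Request:
jog_arm([
  [[0,0,0.3,0,0,0],[0,0,0.6,0,0,0],[0,0,0.9,0,0,0],[0,0,1.1,0,0,0],[0,0,1.3,0,0,0],[0,0,1.3,0,0,0]],
])

```text
time_s: 13.2
position: [0.5208, 0.0187, 0.221]
tcp_rot: [180.0, -0.0, -166.7]
wrist_force: [1.6, -1.4, 1.3]
width: -0.0001
finger_force: 0.6
```

Request:
jog_arm([
  [[0,0,0.1,0,0,0],[0,0,0.2,0,0,0],[0,0,0.3,0,0,0],[0,0,0.4,0,0,0]],
])

```text
time_s: 13.6
position: [0.5208, 0.0187, 0.2175]
tcp_rot: [180.0, 0.0, -166.7]
wrist_force: [0.3, -0.7, 5.0]
width: -0.0002
finger_force: 2.2
```

Request:
jog_arm([
  [[0,0,0.05,0,0,0],[0,0,0.1,0,0,0],[0,0,0.1,0,0,0]],
])

```text
time_s: 13.9
position: [0.5208, 0.0187, 0.2163]
tcp_rot: [180.0, -0.0, -166.7]
wrist_force: [1.0, 0.5, 3.3]
width: 0.0002
finger_force: 1.7
```

Request:
jog_arm([
  [[0,0,0.05,0,0,0],[0,0,0.1,0,0,0],[0,0,0.1,0,0,0]],
])

```text
time_s: 14.2
position: [0.5209, 0.0187, 0.216]
tcp_rot: [-180.0, 0.0, -166.7]
wrist_force: [-1.8, -0.2, 7.3]
width: 0.0003
finger_force: 3.8
```

Request:
jog_arm([
  [[0,0,0.05,0,0,0],[0,0,0.1,0,0,0],[0,0,0.1,0,0,0]],
])

```text
time_s: 14.5
position: [0.5209, 0.0187, 0.216]
tcp_rot: [-180.0, 0.1, -166.7]
wrist_force: [-3.4, -0.3, 12.5]
width: 0.0001
finger_force: 6.6
```

Request:
jog_arm([
  [[0,0,-0.5,0,0,0],[0,0,-2,0,0,0],[0,0,-5,0,0,0],[0,0,-8,0,0,0],[0,0,-11,0,0,0],[0,0,-13,0,0,0],[0,0,-13,0,0,0]],
])

```text
time_s: 15.2
position: [0.5218, 0.0186, 0.3468]
tcp_rot: [-179.9, 0.2, -166.7]
wrist_force: [0.5, -0.1, 0.1]
width: 0.0001
finger_force: 0.0
```

```bash
python3 - <<'E'
from fit import *
I=vision.get_image("side");s=arm.read_state();print(s["time_s"],s["position"],s["wrist_force"])
h=(.5205,.0190,13.25)
k=5;x0,y0,w,hh=250,110,160,120
o=cv2.resize(I[y0:y0+hh,x0:x0+w],None,fx=k,fy=k,interpolation=cv2.INTER_LANCZOS4)
for P,c in[(proj("side",sq(*h,.084,.112)),(255,0,0)),(proj("side",sq(*h,.084,.118)),(0,255,0)),(proj("side",circ(*h[:2],.012,.194)),(255,255,0))]:
    cv2.polylines(o,[np.round(((P+.5-[x0,y0])*k-.5)*16).astype(np.int32)],True,c,1,cv2.LINE_AA,4)
cv2.imwrite("pics/g6.png",o)
E
```

```text
15.25 [0.52131671 0.0186315  0.34493093] [ 0.01065884 -0.19571801 -0.58090299]
```

View pics/g6.png

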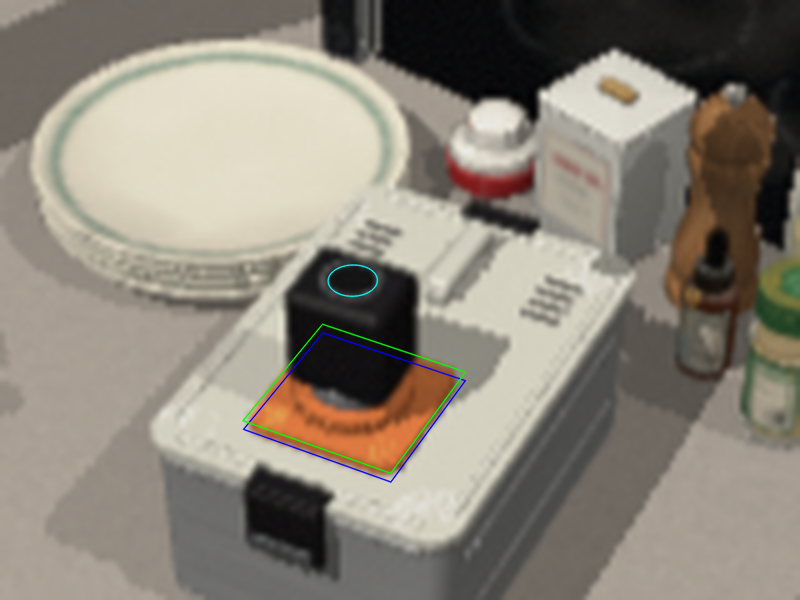

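The stick is upright. Its ring at (352,281) lies on the predicted spot for a top height of 0.194 m, the flange is flat on the lid, and nothing nearby has moved. I'm handing in the job.

```bash
python3 -c "
from station import arm;print(arm.finish_job())"
```

```text
the job is handed in; nothing more can be done
None
```

I plugged the adapter in flat on the lid, let go, and pressed the stick down until its foot stood on the bath's bottom. It is upright, the bottles I could see in the last picture had not moved (shaker and cup were out of that view), and I handed the job in after about 15 s.

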